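# Light up three carvings for a customer at the souvenir stall

## Task

A customer wants to see three of the carvings lit up: with a fingertip, lightly press the round button on the pagoda's stand all the way down so that it stays down, then the elephant's, then the turtle's, in that order. Leave the boat's button up. Only touch the buttons: do not pick up, push along or tip the stands, press hard, or disturb the bowl, vase and brush.

Things in the scene. Friction and masses are not known exactly. Their poses are not given: they have to be found in the camera images.
- pagoda_button_top (a point): centre of the top face of the round push button on the pagoda's stand (grey, 30 mm across). It stands 42 mm above the table and 13 mm above the stand's deck when up, 9 mm lower when fully down. It lies on the stand's own +x half, 48 mm from the stand's origin and 80 mm from the carving's axis.
- pagoda_button (a joint): how far that button is pressed, m: 0 up (off) as at the start, 0.009 fully down (on). It moves straight down against about 2.5 N and then stays where it is left; there is no spring.
- pagoda_stand: loose battery-lit display stand, black slab 150 x 96 x 26 mm, about 0.4 kg, with one amber-brown carving fixed on its -x half (32 mm from the origin): a three-tiered temple tower with a pointed spire, 66 mm tall, the tallest carving, standing on a white disc 29 mm above the table. Origin at the centre of the slab's underside, +x along the slab towards the button, z up. The four slabs and buttons are alike; only the carvings differ, and they change places.
- elephant_button_top (a point): centre of the top face of the round push button on the elephant's stand (grey, 30 mm across). It stands 42 mm above the table and 13 mm above the stand's deck when up, 9 mm lower when fully down. It lies on the stand's own +x half, 48 mm from the stand's origin and 80 mm from the carving's axis.
- elephant_button (a joint): how far that button is pressed, m: 0 up (off) as at the start, 0.009 fully down (on). It moves straight down against about 2.5 N and then stays where it is left; there is no spring.
- elephant_stand: loose battery-lit display stand, black slab 150 x 96 x 26 mm, about 0.4 kg, with one amber-brown carving fixed on its -x half (32 mm from the origin): an elephant on four legs with a hanging trunk, about 85 mm long and 57 mm tall, standing on a white disc 29 mm above the table. Origin at the centre of the slab's underside, +x along the slab towards the button, z up. The four slabs and buttons are alike; only the carvings differ, and they change places.
- turtle_button_top (a point): centre of the top face of the round push button on the turtle's stand (grey, 30 mm across). It stands 42 mm above the table and 13 mm above the stand's deck when up, 9 mm lower when fully down. It lies on the stand's own +x half, 48 mm from the stand's origin and 80 mm from the carving's axis.
- turtle_button (a joint): how far that button is pressed, m: 0 up (off) as at the start, 0.009 fully down (on). It moves straight down against about 2.5 N and then stays where it is left; there is no spring.
- turtle_stand: loose battery-lit display stand, black slab 150 x 96 x 26 mm, about 0.4 kg, with one amber-brown carving fixed on its -x half (32 mm from the origin): a turtle with a low round domed shell, about 74 mm long and 30 mm tall, the lowest carving, standing on a white disc 29 mm above the table. Origin at the centre of the slab's underside, +x along the slab towards the button, z up. The four slabs and buttons are alike; only the carvings differ, and they change places.
- boat_button_top (a point): centre of the top face of the round push button on the boat's stand (grey, 30 mm across). It stands 42 mm above the table and 13 mm above the stand's deck when up, 9 mm lower when fully down. It lies on the stand's own +x half, 48 mm from the stand's origin and 80 mm from the carving's axis.
- boat_button (a joint): how far that button is pressed, m: 0 up (off) as at the start, 0.009 fully down (on). It moves straight down against about 2.5 N and then stays where it is left; there is no spring.
- boat_stand: loose battery-lit display stand, black slab 150 x 96 x 26 mm, about 0.4 kg, with one amber-brown carving fixed on its -x half (32 mm from the origin): a slim boat with two upturned ends and a small round roof, 102 mm long and 47 mm tall, standing on a white disc 29 mm above the table. Origin at the centre of the slab's underside, +x along the slab towards the button, z up. The four slabs and buttons are alike; only the carvings differ, and they change places.
- bowl: bystander: small dark wooden bowl, 76 mm across, 32 mm high; origin under its centre
- vase: bystander: small brown carved vase, 48 mm across, 54 mm high; origin under its centre
- brush: bystander: dusting brush lying on the table beyond the stands; origin under its middle, its length along its x axis

How it is judged:
By the outcome, as a careful person would: the job done as asked, in the order asked, and still so for the second after the job is handed in, with the robot touching nothing.
It also fails if it takes over 48 s, if anything falls off the work surface, if the arm or the gripper's body presses on something with over 40 N, if the wrist force passes 120 N, or if a joint passes its speed limit or range.

## Robot

A 6-joint arm with a two-finger parallel gripper is mounted at the origin on the work surface. World frame = base frame: x ahead of the robot, y to its left, z up, the work surface at z = 0. Lengths are in m, angles in rad, forces in N, time in s.
With the tool pointing down it reaches from about 0.35 to 0.775 m from the base axis. Payload 7.3 kg.
Tool frame: the origin (TCP) lies at the very end of the fingers, on their centre line; the grasp point (between the pads) lies grip_point_offset behind it (grip_point_offset is the distance from the TCP to the grasp point, in m); z points along the fingers, y is the direction in which the jaws open and shut (so a half turn about z gives the same grasp; the last joint's range is limited). The gripper opens to 92 mm and grips with 3 to 60 N. Pads are 19 mm wide; open, the fingers measure 130 mm over their backs; the gripper's body (75 mm by 190 mm) begins 47 mm behind the grasp point.
Start: joints at [-1.49, 0.342, 1.524, -0, 1.275, -0.146], TCP at [0.118, -0.512, 0.227] pointing down, gripper open.
Joint ranges: [-2.53, 2.53], [-0.77, 2.02], [0.04, 2.7], [-1, 4.14], [0.28, 2.66], [-3.11, 3.11]. Speed limits (rad/s): [2.57, 2.57, 3.14, 3.14, 3.14, 3.14].

## Interface

Orientations are given as [roll, pitch, yaw] about the fixed x, y, z axes, in that order (R = Rz(yaw) Ry(pitch) Rx(roll)).
In Python, from cell import * gives the robot as it stands.
- The arm moves only by the shell command python3 -m inch 'ROWS' [OPENING] [FORCE]. ROWS is JSON, a list that holds one entry, the list of rows, each a list of 4 numbers: the shift along the tool's x, y, z in mm, then the turn about the tool's z in rad. In form: [[[x, y, z, roll], ...]]. A call has 1 to 10 rows; each row shifts and turns the commanded pose from where the row before left it, along the tool's axes as they then stand; what a row does not reach is not made up. A row lasts 1/8 s, in which the tool goes at most 62.5 mm and 10.7 degrees, less where a joint would pass 70% of its speed; a pose out of reach is approached as far as the arm can. A call with a gripper value outside its range is refused whole. OPENING is the closure, from -1 (fully open) to 1 (shut), set as the call begins (- or left out, the last holds). The fingers move at their own pace and stop on an object; FORCE is the grip in N (left out, the last holds). Time passes only in rows, so rows that do not move let the fingers close. It gives the time, the measured TCP pose, the force and the opening at its end, in the units of the state.
- observe(): the state, without advancing time (a new reading comes with each control period).
- read_camera(name): name is "scene" or "top"; returns a dict with "img" (400x640x3 uint8, blue, green, red), "fx", "fy", "cx", "cy" (pixels), "k1" (the pictures are not rectified: a ray, as slopes to the right and down, at radius r is drawn at 1 + k1 r^2 times it, then the intrinsics apply), "eye" and "rotation" of the camera in the world. Camera axes: x right, y down, z forward; pixel columns grow to the right and rows downward; lengths in m; the calibration is good to about 2 mm. A picture is of the moment at which its call begins. There is no depth.
- hand_in(): hands the job in, once; it reports no verdict.
Trained networks look in the newest picture that a camera, given by its name, has taken for a name from the list of things; names that differ only in an ending like _2 or _b are one class to them, and where a whole thing is asked for, a point or a joint stands for the part that bears it (a point fixed in the world has none). Each returns a list of dicts, best first, with "conf" (0 to 1); they miss things now and then, are a little off and sometimes report something else, mostly with a low value. They report only what shows in the picture. A call takes as long as a camera call.
- boxes_of(camera, label): "at" ([row, column] in pixels, amid what is visible of it).
- place_of(camera, label): "at" ([row, column] in pixels: a listed point, or the origin of a listed thing).
The state is a dict: "time": time; "qpos": joint angles; "qvel": joint speeds; "joint_efforts": joint torques, N m; "tool_pos": TCP position; "tool_rot": TCP orientation; "contact_force": force on the tool from outside, world axes, zero at the start; "torque": the same for the moment, N m; "opening": finger opening in m.
Only numpy, scipy, OpenCV 4.12 (cv2) and the standard library are available. Lean on these libraries where they do the work, as an engineer would, in place of code of your own. Each camera call takes 0.05 s, during which the arm holds its last target. There are 200 camera calls.

## Working session

There is one attempt and no reset: what is moved stays moved. The work goes in short steps, Python scripts to look and compute and a shell command to move; the robot and the scene stay as the last step left them, time stands still between calls to the robot, and variables do not carry over. Pictures are saved under pics/ and viewed, about 8 in all and at most 12, crops included, and the job is handed in when it is done.

```bash
mkdir -p pics; cat > h.py <<'E'
from cell import *
import numpy as np, cv2
from scipy.spatial.transform import Rotation as R
def world(c,at,z):
    u=np.array([(at[1]-c["cx"])/c["fx"],(at[0]-c["cy"])/c["fy"]]);p=u.copy()
    for _ in range(20): p=u/(1+c["k1"]*(p@p))
    d=np.array(c["rotation"])@np.array([p[0],p[1],1]);e=np.array(c["eye"])
    return e+d*(z-e[2])/d[2]
E
python3 - <<'E'
from h import *
for n in("top","scene"):
    c=read_camera(n);cv2.imwrite(f"pics/{n}0.png",c["img"])
    print(n,np.round(c["eye"],3))
    for k in("pagoda","elephant","turtle","boat"):
        for l,z in((k+"_button_top",.042),(k+"_stand",0)):
            print(l,[(round(r["conf"],2),np.round(r["at"]).tolist(),np.round(world(c,r["at"],z)[:2],3).tolist()) for r in place_of(n,l)[:3]])
s=observe();print(s["time"],s["tool_pos"],s["tool_rot"],s["opening"],s["contact_force"])
E
```

```text
top [0.497 0.014 1.119]Traceback (most recent call last):
  File "<stdin>", line 7, in <module>
  File "h.py", line 8, in world
    return e+d*(z-e[2])/d[2]
                        ~^^^
IndexError: invalid index to scalar variable.
```

View pics/top0.png

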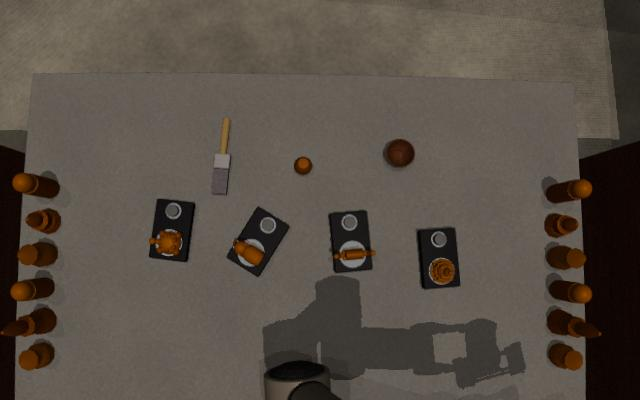

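The top view shows, left to right: turtle (168,242), elephant (248,252), boat (352,255), pagoda (441,271). Their buttons are at (173,211), (267,226), (349,222) and (439,239). The camera rotation is given as rpy, so I'll fix that in the helper.

```bash
sed -i 's/np.array(c\["rotation"\])@/rot(c["rotation"])@/' h.py; cat >> h.py <<'E'
def rot(r):
    r=np.array(r); return r if r.shape==(3,3) else R.from_euler("xyz",r).as_matrix()
E
python3 - <<'E'
from h import *
for n in("top","scene"):
    c=read_camera(n);cv2.imwrite(f"pics/{n}0.png",c["img"])
    print(n,c["eye"],c["rotation"])
    for k in("pagoda","elephant","turtle","boat"):
        for l,z in((k+"_button_top",.042),(k+"_stand",0)):
            print(l,[(round(r["conf"],2),np.round(r["at"]).tolist(),np.round(world(c,r["at"],z)[:2],3).tolist()) for r in place_of(n,l)[:3]])
    if n=="top":
        for at in((239,439),(226,267),(211,173),(222,349)): print("eye",np.round(world(c,at,.042)[:2],3))
s=observe();print(s["time"],s["tool_pos"],s["tool_rot"],s["opening"],s["contact_force"])
E
```

```text
top [0.49711041 0.01362315 1.11853337] [-3.05059708 -0.0315185  -1.5627637 ]
pagoda_button_top [(0.69, [237.0, 441.0], [0.513, -0.341])]
pagoda_stand [(0.8, [257.0, 433.0], [0.462, -0.333])]
elephant_button_top [(0.69, [226.0, 268.0], [0.538, 0.092]), (0.25, [238.0, 440.0], [0.51, -0.339]), (0.19, [155.0, 398.0], [0.72, -0.233])]
elephant_stand [(0.87, [243.0, 258.0], [0.496, 0.12])]
turtle_button_top [(0.43, [211.0, 173.0], [0.572, 0.329])]
turtle_stand [(0.67, [228.0, 174.0], [0.532, 0.335])]
boat_button_top [(0.6, [154.0, 400.0], [0.724, -0.239]), (0.42, [222.0, 347.0], [0.549, -0.103])]
boat_stand [(0.76, [243.0, 351.0], [0.497, -0.118]), (0.71, [228.0, 175.0], [0.53, 0.335])]
eye [ 0.508 -0.336]
eye [0.537 0.095]
eye [0.572 0.329]
eye [ 0.549 -0.109]
scene [ 1.05360252 -0.57182801  0.99362637] [-2.46988654 -0.0129149   0.7106573 ]
pagoda_button_top [(0.55, [273.0, 199.0], [0.513, -0.332])]
pagoda_stand [(0.6, [270.0, 185.0], [0.458, -0.339])]
elephant_button_top [(0.42, [174.0, 330.0], [0.547, 0.097])]
elephant_stand [(0.86, [176.0, 322.0], [0.51, 0.108]), (0.17, [132.0, 390.0], [0.55, 0.378])]
turtle_button_top [(0.53, [133.0, 389.0], [0.573, 0.332])]
turtle_stand [(0.61, [134.0, 376.0], [0.527, 0.341])]
boat_button_top [(0.41, [220.0, 280.0], [0.549, -0.101]), (0.26, [269.0, 186.0], [0.484, -0.344]), (0.21, [173.0, 323.0], [0.528, 0.088])]
boat_stand [(0.77, [223.0, 266.0], [0.507, -0.11])]
1.0 [ 0.11806432 -0.51156345  0.22675606] [3.14148819e+00 3.35566219e-05 2.26784946e-01] 0.0919399704758398 [-0.24558969 -0.36204281  0.94318885]
```

View pics/scene0.png

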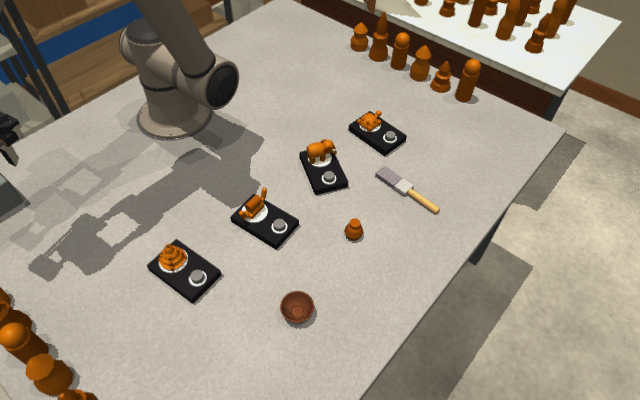

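The scene view confirms the layout: pagoda (173,257), boat (255,205), elephant (320,150), turtle (370,122), with buttons nearer the camera. I'll close the gripper, square up to yaw 0 and head for the pagoda, and refine the button centres by segmentation.

```bash
python3 -m inch '[[[0,0,0,0.1135],[0,0,0,0.1135],[39,-17.6,0,0],[39,-17.6,0,0],[39,-17.6,0,0],[39,-17.6,0,0],[39,-17.6,0,0],[39,-17.6,0,0],[39,-17.6,0,0],[39,-17.6,0,0]]]' 1 20
cat > ref.py <<'E'
from h import *
def refine(n):
    c=read_camera(n);img=c["img"];out={}
    g=cv2.cvtColor(img,cv2.COLOR_BGR2HSV)
    for k,p in dict(pagoda=(.511,-.336),elephant=(.54,.095),turtle=(.572,.33),boat=(.549,-.104)).items():
        P=np.array([*p,.042]);d=rot(c["rotation"]).T@(P-c["eye"]);q=d[:2]/d[2];q=q*(1+c["k1"]*(q@q))
        u,v=q*[c["fx"],c["fy"]]+[c["cx"],c["cy"]]
        x0,y0=int(u)-16,int(v)-16
        crop=g[y0:y0+33,x0:x0+33]
        m=((crop[...,2]>50)&(crop[...,1]<60)).astype(np.uint8)
        nb,l,st,ce=cv2.connectedComponentsWithStats(m)
        i=min(range(1,nb),key=lambda i:np.hypot(*(ce[i]-16))+(0 if 30<st[i,4]<500 else 99))
        w=world(c,[y0+ce[i][1],x0+ce[i][0]],.034)
        print(n,k,st[i].tolist(),np.round(ce[i]+[x0,y0],1),np.round(w,4))
        out[k]=cv2.resize(img[y0:y0+33,x0:x0+33],(198,198),interpolation=cv2.INTER_CUBIC)
    return np.hstack(list(out.values()))
a=refine("top");b=refine("scene");cv2.imwrite("pics/ref.png",np.vstack([a,b]))
s=observe();print(s["time"],s["tool_pos"],s["tool_rot"],s["opening"],s["contact_force"])
E
python3 ref.py
```

```text
time: 2.25
tool_pos: [0.4314, -0.3701, 0.2268]
tool_rot: [3.141, -0.0, -0.0]
contact_force: [-0.2, 0.4, 0.1]
opening: 0.0005
top pagoda [9, 10, 16, 17, 171] [438.6 238.6] [ 0.5094 -0.3378  0.034 ]
top elephant [10, 9, 17, 17, 225] [267.6 224.9] [0.5405 0.0936 0.034 ]
top turtle [9, 8, 17, 18, 215] [172.8 210.4] [0.5741 0.3313 0.034 ]
top boat [10, 8, 17, 17, 228] [349. 222.] [ 0.5496 -0.1097  0.034 ]
scene pagoda [8, 12, 19, 18, 257] [197.2 277.9] [ 0.5151 -0.3402  0.034 ]
scene elephant [10, 14, 16, 14, 177] [328.5 177.7] [0.5469 0.0897 0.034 ]
scene turtle [11, 13, 15, 14, 151] [389.6 137. ] [0.5802 0.3269 0.034 ]
scene boat [8, 14, 17, 16, 212] [278.9 226. ] [ 0.5556 -0.1132  0.034 ]
2.35 [ 0.43316463 -0.3688356   0.22649061] [-3.14109296e+00 -1.16622457e-03  3.79711213e-03] 0.00025331080452211627 [-0.49848273 -0.03022291 -0.24843122]
```

View pics/ref.png

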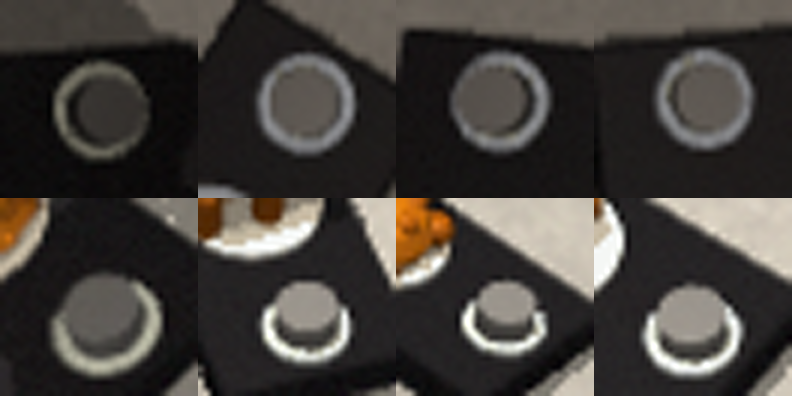

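The crops show every button up inside its white ring, and both cameras agree to about 5 mm. Targets are pagoda (0.510,-0.338), elephant (0.541,0.093) and turtle (0.575,0.330). Next I go over the pagoda's button and descend to just above it.

```bash
python3 -m inch '[[[40,-16.5,0,0],[40,-16.5,0,0],[0,0,50,0],[0,0,50,0],[0,0,40,0],[0,0,20,0],[0,0,8,0],[0,0,0,0],[0,0,0,0]]]'
python3 - <<'E'
from h import *
a=[]
for n,(r,q) in dict(top=(240,439),scene=(270,198)).items():
    c=read_camera(n);a.append(cv2.resize(c["img"][r-50:r+50,q-50:q+50],(390,390),interpolation=cv2.INTER_CUBIC))
cv2.imwrite("pics/p1.png",np.hstack(a))
s=observe();print(s["time"],s["tool_pos"],s["tool_rot"],s["contact_force"])
E
```

```text
time: 3.48
tool_pos: [0.5106, -0.3385, 0.06]
tool_rot: [3.14, -0.002, -0.0]
contact_force: [0.3, 0.2, -0.4]
opening: 0.0008
3.575 [ 0.51055653 -0.33830673  0.05988817] [ 3.14016611e+00 -1.51369609e-03 -1.57197821e-04] [ 0.31060174  1.09058585 -0.14881643]
```

View pics/p1.png

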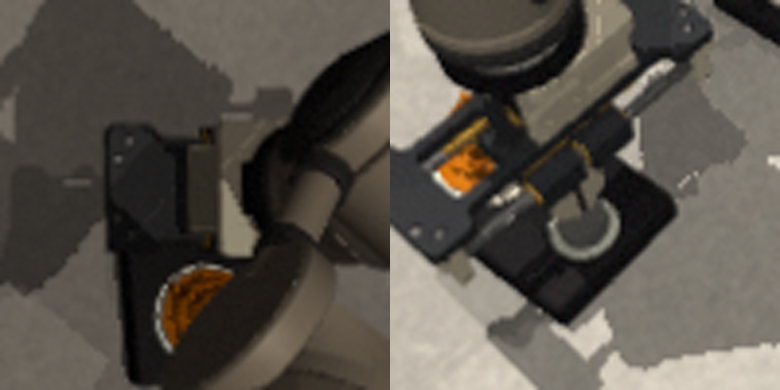

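Both views show the closed fingertip above the pagoda's button, with the carving clear of the gripper body. I'll press gently, in small steps.

```bash
python3 -m inch '[[[0,0,10,0],[0,0,6,0],[0,0,2,0],[0,0,2,0],[0,0,2,0],[0,0,0,0]]]'; python3 -m inch '[[[0,0,1.5,0],[0,0,1.5,0],[0,0,1,0],[0,0,0,0]]]'
```

```text
time: 4.32
tool_pos: [0.5102, -0.3379, 0.0366]
tool_rot: [3.141, -0.0, -0.0]
contact_force: [-0.6, -0.2, -0.8]
opening: 0.0004
time: 4.82
tool_pos: [0.5103, -0.3381, 0.0333]
tool_rot: [3.141, -0.001, -0.0]
contact_force: [-0.5, 0.9, 5.9]
opening: 0.0003
```

```bash
python3 -m inch '[[[0,0,0.5,0],[0,0,0,0]]]';python3 -m inch '[[[0,0,0.5,0],[0,0,0,0]]]'
```

```text
time: 5.08
tool_pos: [0.5104, -0.3381, 0.0332]
tool_rot: [3.141, -0.001, -0.0]
contact_force: [-1.6, 1.5, 8.7]
opening: 0.0003
time: 5.32
tool_pos: [0.5104, -0.3381, 0.0332]
tool_rot: [3.141, -0.001, -0.0]
contact_force: [-3.1, 2.6, 10.7]
opening: 0.0004
```

The button has bottomed: z stopped at 33.2 mm while the force rose to about 10 N. I'll lift clear, move toward the elephant and check the pagoda.

```bash
python3 -m inch '[[[0,0,-10,0],[0,0,-50,0],[0,0,-60,0],[3.9,-53.9,0,0],[3.9,-53.9,0,0],[3.9,-53.9,0,0],[3.9,-53.9,0,0],[3.9,-53.9,0,0],[3.9,-53.9,0,0],[3.9,-53.9,0,0]]]'
python3 -m inch '[[[3.9,-53.9,0,0],[0,0,50,0],[0,0,30,0],[0,0,13,0],[0,0,0,0],[0,0,0,0]]]'
python3 - <<'E'
from h import *
a=[]
for n,r,q in (("top",240,439),("scene",270,198),("scene",170,325)):
    c=read_camera(n);a.append(cv2.resize(c["img"][r-40:r+40,q-40:q+40],(266,266),interpolation=cv2.INTER_CUBIC))
cv2.imwrite("pics/p2.png",np.hstack(a))
s=observe();print(s["time"],s["tool_pos"],s["tool_rot"],s["contact_force"])
for n in("top","scene"):
    c=read_camera(n)
    for l in("pagoda_button_top","pagoda_stand"): print(n,[(r["conf"],np.round(r["at"])) for r in place_of(n,l)[:1]])
E
```

```text
time: 6.58
tool_pos: [0.5376, 0.0412, 0.1519]
tool_rot: [3.141, -0.001, -0.0]
contact_force: [0.1, 0.6, 0.7]
opening: 0.0003
time: 7.32
tool_pos: [0.5424, 0.0932, 0.06]
tool_rot: [3.142, -0.002, -0.001]
contact_force: [0.6, -0.7, 0.7]
opening: 0.0004
7.475 [0.54213323 0.09321977 0.05983485] [-3.14158515e+00 -2.18321377e-03 -4.87247770e-04] [-0.03446911  0.37394748 -0.98189062]
top [(0.51, array([240., 441.]))]
top [(0.76, array([257., 436.]))]
scene [(0.66, array([278., 197.]))]
scene [(0.79, array([272., 186.]))]
```

View pics/p2.png

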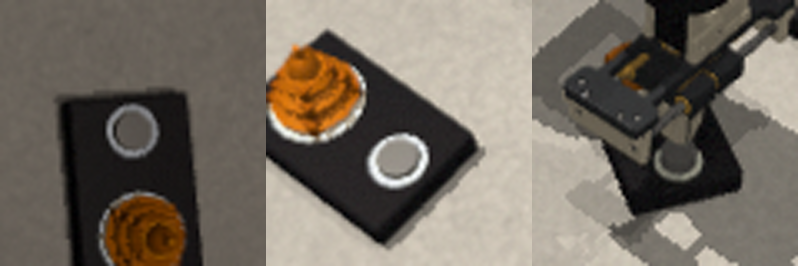

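The pagoda's button now sits low in a fully visible ring and its stand hasn't moved. The fingertip is over the elephant's button, so I'll press with the same sequence.

```bash
python3 -m inch '[[[0,0,10,0],[0,0,6,0],[0,0,2,0],[0,0,2,0],[0,0,2,0],[0,0,1.5,0],[0,0,1.5,0],[0,0,1,0],[0,0,0,0]]]';python3 -m inch '[[[0,0,0.5,0],[0,0,0,0]]]';python3 -m inch '[[[0,0,0.5,0],[0,0,0,0]]]'
```

```text
time: 8.9
tool_pos: [0.5414, 0.0933, 0.0332]
tool_rot: [3.141, -0.0, -0.0]
contact_force: [-3.7, -1.2, 6.5]
opening: 0.0004
time: 9.15
tool_pos: [0.5414, 0.0933, 0.0332]
tool_rot: [3.141, -0.001, -0.0]
contact_force: [-4.4, 0.2, 11.1]
opening: 0.0005
time: 9.4
tool_pos: [0.5415, 0.0933, 0.0331]
tool_rot: [3.141, -0.001, -0.0]
contact_force: [-6.1, -1.3, 15.1]
opening: 0.0005
```

```bash
python3 -m inch '[[[0,0,-10,0],[0,0,-50,0],[0,0,-60,0],[6.7,-47.4,0,0],[6.7,-47.4,0,0],[6.7,-47.4,0,0],[6.7,-47.4,0,0],[6.7,-47.4,0,0],[0,0,50,0],[0,0,30,0]]]'
python3 -m inch '[[[0,0,13,0],[0,0,0,0],[0,0,0,0]]]'
python3 - <<'E'
from h import *
a=[]
for n,r,q in (("top",235,262),("scene",170,325),("scene",130,385)):
    c=read_camera(n);a.append(cv2.resize(c["img"][r-40:r+40,q-40:q+40],(266,266),interpolation=cv2.INTER_CUBIC))
cv2.imwrite("pics/p3.png",np.hstack(a))
s=observe();print(s["time"],s["tool_pos"],s["contact_force"])
E
```

```text
time: 10.65
tool_pos: [0.5741, 0.331, 0.0693]
tool_rot: [3.141, 0.001, 0.001]
contact_force: [-0.8, 0.5, 0.3]
opening: 0.0005
time: 11.02
tool_pos: [0.576, 0.3306, 0.0604]
tool_rot: [-3.14, -0.003, -0.001]
contact_force: [-0.3, 0.0, -0.4]
opening: 0.0003
11.175 [0.57572668 0.3305246  0.0601626 ] [0.25635714 0.09309532 0.40563227]
```

View pics/p3.png

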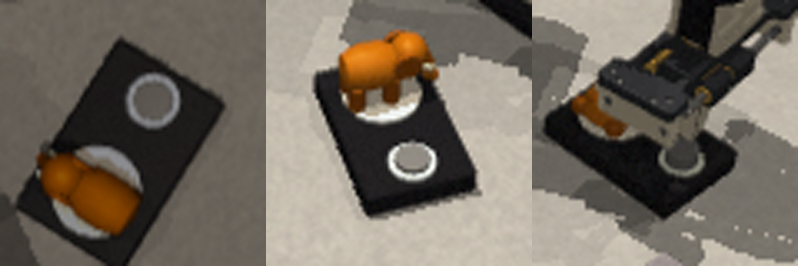

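The elephant's button is down inside its full ring and the stand is in place. The fingertip is over the turtle's button, so I'll press it.

```bash
python3 -m inch '[[[0,0,10,0],[0,0,6,0],[0,0,2,0],[0,0,2,0],[0,0,2,0],[0,0,1.5,0],[0,0,1.5,0],[0,0,1,0],[0,0,0,0]]]';python3 -m inch '[[[0,0,0.5,0],[0,0,0,0]]]';python3 -m inch '[[[0,0,0.4,0],[0,0,0,0]]]'
```

```text
time: 12.3
tool_pos: [0.575, 0.3303, 0.0333]
tool_rot: [3.142, -0.0, -0.0]
contact_force: [-3.6, -2.3, 5.6]
opening: 0.0009
time: 12.55
tool_pos: [0.575, 0.3303, 0.0332]
tool_rot: [-3.142, -0.0, -0.0]
contact_force: [-4.0, -2.2, 8.7]
opening: 0.0006
time: 12.8
tool_pos: [0.575, 0.3304, 0.0332]
tool_rot: [-3.142, -0.001, -0.0]
contact_force: [-5.5, -1.5, 10.7]
opening: 0.0003
```

```bash
python3 -m inch '[[[0,0,-10,0],[0,0,-50,0],[0,0,-60,0],[0,0,-60,0],[-50,0,0,0],[-50,0,0,0],[-50,0,0,0],[-50,0,0,0],[0,0,0,0],[0,0,0,0]]]'
python3 - <<'E'
from h import *
c=read_camera("top");cv2.imwrite("pics/end_top.png",c["img"])
a=[]
for r,q in((130,385),(220,270),(170,325),(270,190)):
    c=read_camera("scene");a.append(cv2.resize(c["img"][r-40:r+40,q-40:q+40],(200,200),interpolation=cv2.INTER_CUBIC))
t=cv2.imread("pics/end_top.png")[100:300,120:480]
cv2.imwrite("pics/end.png",np.vstack([np.hstack(a),cv2.resize(t,(800,400),interpolation=cv2.INTER_CUBIC)]))
s=observe();print(s["time"],s["tool_pos"],s["contact_force"])
E
```

```text
time: 14.05
tool_pos: [0.3759, 0.3308, 0.2124]
tool_rot: [-3.141, -0.002, 0.0]
contact_force: [0.2, -0.4, -0.7]
opening: 0.0004
14.3 [0.3758206  0.33031299 0.21148198] [ 0.49542632 -0.00421935  0.16622156]
```

View pics/end.png

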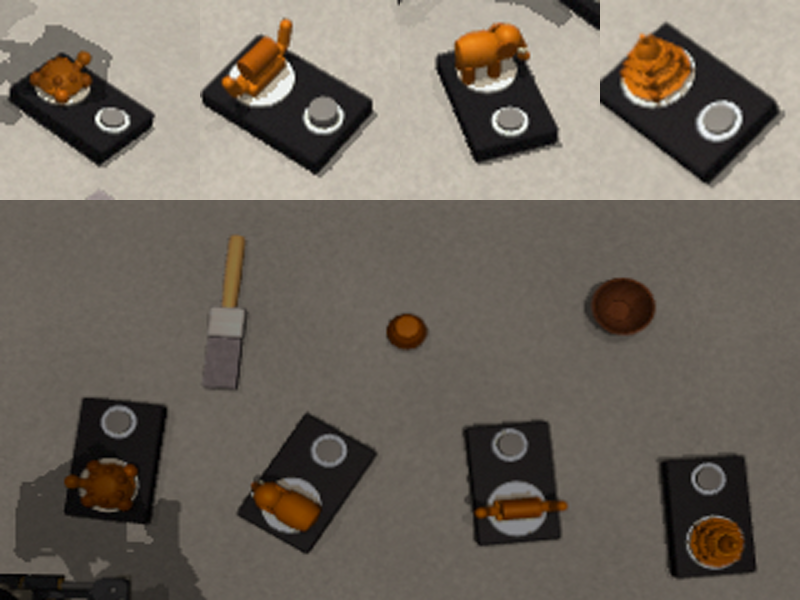

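The turtle, elephant and pagoda buttons are down with their full rings showing, and the boat's is still up. Nothing else has moved.

```bash
python3 -c "from cell import *; print(hand_in())"
```

```text
the job is handed in; nothing more can be done
None
```

I pressed the pagoda's, elephant's and turtle's buttons in that order with the closed fingertips, then lifted clear and handed the job in at about 14 s.

- **Presses:** each button stopped with the fingertip at z ≈ 33 mm, the fully-down height. The vertical force rose to 11 N on the pagoda, 15 N on the elephant and 11 N on the turtle. There were also sideways readings of up to about 6 N at the bottom of the presses, but I saw no sliding.
- **Last pictures:** those three buttons are down and the boat's is still up. The stands, bowl, vase and brush look unmoved, and the robot is touching nothing.
- **Disagreement:** the two cameras put the button centres up to about 8 mm apart. I aimed at or close to the top camera's values, and all three presses landed on the buttons.

No check failed.

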